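# Close and lock the battery box

## Robot

A 6-joint arm with a two-finger parallel gripper is mounted at the origin on a cart in front of the work surface, level with it; the furniture and walls round the work are solid. World frame = base frame: x ahead of the robot, y to its left, z up, the work surface at z = 0. Lengths are in mm, angles in rad, forces in N, time in s.
With the tool pointing down it reaches from about 225 to 875 mm from the base axis. Payload 3.4 kg.
Tool frame: the origin (TCP) lies midway between the tips of the shut fingers; the grasp point (between the pads) lies 19 mm behind it; z points along the fingers, y is the line along which they close (so a half turn about z gives the same grasp; the last joint's range is limited). The gripper opens to 85 mm and grips with 20 to 120 N. Pads are 22 mm wide; open, the fingers measure 114 mm over their backs; the gripper's body (76 mm by 85 mm) begins 54 mm behind the grasp point. The pads swing forward as they close: fully open they stand 13 mm farther back than shut.
Start: joints at [-1.44, 0.276, 1.505, -0, 1.361, -0.121], TCP at [143.257, -556.902, 231.328] pointing down, gripper open.
Joint ranges: [-2.89, 2.89], [-0.75, 2.08], [0.22, 2.7], [-1.18, 4.32], [0.11, 2.71], [-2.7, 2.7]. Speed limits (rad/s): [2.57, 2.57, 3.14, 3.14, 3.14, 3.14].

## Interface

Orientations are given as a rotation vector (axis times angle).
In Python, from workcell import r gives the robot as it stands.
- The arm moves only by the shell command python3 -m handwheel 'ROWS' [OPENING] [FORCE]. ROWS is JSON, a list of rows, each an object with "slide": the shift along the tool's x, y, z in m, a list of three; "twist": the turn, a rotation vector about the tool's x, y, z in rad, a list of three. In form: [{"slide": [dx, dy, dz], "twist": [wx, wy, wz]}, ...]. A call has 1 to 12 rows; each row shifts and turns the commanded pose from where the row before left it, along the tool's axes as they then stand; what a row does not reach is not made up. A row lasts 1/12 s, in which the tool goes at most 41.7 mm and 7.16 degrees, less where a joint would pass 70% of its speed; a pose out of reach is approached as far as the arm can. A call with a gripper value outside its range is refused whole. OPENING is the opening, from 0 (shut) to 1 (fully open), set as the call begins (- or left out, the last holds). The fingers move at their own pace and stop on an object; FORCE is the grip in N (left out, the last holds). Time passes only in rows, so rows that do not move let the fingers close. It gives the time, the measured TCP pose, the force, the opening and the grip force at its end, in the units of the state.
- r.observe(): the state, without advancing time (a new reading comes with each control period).
- r.grab_frame(name): name is "scene" or "top" or "wrist"; returns a dict with "pixels" (480x640x3 uint8, red, green, blue), "K" (3x3 intrinsics, pixels), "R" (3x3) and "t" (3): a world point X has camera coordinates R X + t. Camera axes: x right, y down, z forward; pixel columns grow to the right and rows downward; lengths in mm; the calibration is good to about 2 mm. A picture is of the moment at which its call begins. There is no depth.
- r.sign_off(): hands the job in; it is judged then, once.
The state is a dict: "time_s": time; "q": joint angles; "joint_vel": joint speeds; "joint_efforts": joint torques, N m; "eef_pos": TCP position; "tcp_rot": TCP orientation; "contact_force": force on the tool from outside, world axes, zero at the start; "wrist_torque": the same for the moment, N m; "opening": opening from 0.0 (shut) to 1.0 (fully open); "grip_force": force on a finger pad.
Only numpy, scipy, OpenCV 4.12 (cv2) and the standard library are available. Lean on these libraries where they do the work, as an engineer would, in place of code of your own. Each camera call takes 0.05 s, during which the arm holds its last target. There are 200 camera calls.

## Task

Close the battery box: with closed fingertips swing its open cover down, then set the fingertips in the slot of the red dial, press the cover fully home against its rubber pad and, still pressing, turn the dial a quarter turn clockwise until the cam locks and holds the cover shut, and take the hand away. Only push with the fingers: do not lift or pinch anything, do not force the cover or the dial, and leave the grease tin, the tape and the spanner beside the box where they are.

Things in the scene. Friction and masses are not known exactly. Their poses are not given: they have to be found in the camera images.
- battery_box: Grey plastic battery box, 250 x 190 mm (x, y), rim 118 mm high, fixed on the bench, with a battery inside. Origin: centre of the underside; +x points from the tabbed front to the hinge side, z up. Hinge line: parallel to y at x = 128, z = 124 mm. Cover: 206 mm wide, reaches 260 mm from the hinge line, its top 6 mm above the hinge plane (130 mm above the bench when shut).
- cover (a joint): Cover angle, rad: 0 shut at locked height, positive open. Starts at 0.35 to 0.75; a stiff hinge (about 1 N at the tab) holds it where left. Below 0.085 a rubber pad pushes back: about 10 N on the dial at 0, 13 N at the stop at -0.024; unlocked it springs back to about 0.035. The cam passes its keeper only while the cover is pressed below 0.004 (best -0.01 to -0.015: 2 to 3 mm at the dial).
- dial (a joint): Turn of the dial, rad, clockwise from above: 0 to 0.4 at the start (unlocked; at 0 the slot is parallel to the hinge line), stop at 1.57 (locked, slot pointing from hinge to tab, at the white bar). Friction 0.05 N m. With the cover not pressed down the cam strikes the side of its keeper near 0.9 and goes no farther. It clicks over a ridge at about 1.33 and is locked from 1.42 on.
- slot (a point): Centre of the slot's floor, 190 mm from the hinge line and 10 mm above the hinge plane. z: dial axis, out of the cover; y: along the slot, turning with the dial. Red dial 78 mm across, 18 mm proud of the cover, in a fixed black collar of equal height (82 mm inside, 92 mm outside). Slot right across it, black-floored, 30 mm wide, 14 mm deep, 72 mm long.
- tab (a point): Middle of the upper face of the grey finger tab at the cover's free edge, 270 mm from the hinge line; the tab is 60 mm wide (y), 6 mm thick and reaches 284 mm from the hinge line; the collar ends 236 mm from it. Axes move with the cover (x to the hinge, z out of the upper face).
- cover_hinge (a point): Middle of the cover's hinge line, 124 mm above the bench; its y axis is the hinge line.
- grease_tin: Round red and yellow grease tin, 64 mm across, 36 mm high, loose beside the box; origin at the centre of its underside. Leave it alone.
- tape_black: Roll of black tape lying flat, 62 mm across, 19 mm high, loose beside the box; origin at the centre of its underside. Leave it alone.
- wrench_2: Bright combination spanner lying flat, 132 mm long (its y), 19 mm wide, 9 mm high, loose in front of the box; origin at its middle, at the underside. Leave it alone.

How it is judged (in metres and radians):
On the way, in this order (a step that is already met when the one before it is completed fails the run):
1. the cover has been swung down onto its rubber pad (value of joint cover below 0.1 rad), for 0.02 s.
2. the cover is pressed home while the dial is not yet locked (value of joint cover below 0.012 rad and value of joint dial below 1.2 rad), for 0.02 s.
3. the dial is turned until the cam seats under its keeper (value of joint dial above 1.42 rad and value of joint cover below 0.012 rad), for 0.2 s.
At the end, for the whole second after the job is handed in: The dial is turned clockwise to at least 1.42 rad (its stop is 1.57) and the cam alone holds the cover shut, within 0.012 rad of 0, with the hand away; tin, tape and spanner lie within 20 mm of where they were (all of step 3 and value of joint cover above -0.012 rad and distance of each of grease_tin, tape_black, wrench_2 from where it was at the start of the episode below 0.02 m); the robot touches nothing.
It fails at once if the cover is lifted or swung farther open (value of joint cover above 0.85 rad).
It fails at once if the cover or dial is forced (more than 50 N) (contact force between the fingers and cover above 50 N).
It fails at once if the grease tin is pushed or lifted (distance of grease_tin from where it was at the start of the episode above 0.02 m).
It fails at once if the tape is pushed or lifted (distance of tape_black from where it was at the start of the episode above 0.02 m).
It fails at once if the spanner is pushed or lifted (distance of wrench_2 from where it was at the start of the episode above 0.02 m).
It also fails if it takes over 51 s, if anything falls off the work surface, if the arm or the gripper's body presses on something with over 40 N, if the wrist force passes 120 N, or if a joint passes its speed limit or range.

## Working session

There is one attempt and no reset: what is moved stays moved. The work goes in short steps, Python scripts to look and compute and a shell command to move; the robot and the scene stay as the last step left them, time stands still between calls to the robot, and variables do not carry over. Pictures are saved under pics/ and viewed, at most 11 in all, crops included, and the job is handed in when it is done.

```bash
mkdir -p pics; ls
python3 - <<'E'
from workcell import r
import cv2,numpy as np
for n in("scene","top"):
    f=r.grab_frame(n);cv2.imwrite(f"pics/{n}0.png",f["pixels"][:,:,::-1]);np.savez(f"{n}0.npz",**f)
    print(n,f["K"].round(1).tolist(),f["R"].round(3).tolist(),f["t"].round(1).tolist())
print(r.observe())
E
```

```text
pics
scene [[507.0, 0.0, 332.6], [0.0, 507.0, 239.5], [0.0, 0.0, 1.0]] [[0.258, -0.966, 0.001], [-0.836, -0.224, -0.501], [0.484, 0.129, -0.866]] [-67.5, 573.6, 629.2]
top [[469.3, 0.0, 320.0], [0.0, 469.3, 239.2], [0.0, 0.0, 1.0]] [[-0.075, -0.997, 0.002], [-0.977, 0.073, -0.201], [0.2, -0.018, -0.98]] [102.3, 616.8, 814.5]
{'time_s': 0.1, 'q': array([-1.44000675e+00,  2.76541954e-01,  1.50601093e+00, -4.29600125e-05,
        1.36071442e+00, -1.21031760e-01]), 'joint_vel': array([ 0.00116187, -0.0030775 , -0.00328442, -0.00101738, -0.00023662,
       -0.00223335]), 'joint_efforts': array([ 8.55507133e-04, -4.17699552e+01, -2.46403939e+01, -2.24517312e-04,
        5.80238469e-03,  1.04669756e-06]), 'eef_pos': array([ 143.17102683, -556.3963543 ,  230.5186495 ]), 'tcp_rot': array([-3.11505997e+00, -3.94319422e-01,  7.87773445e-05]), 'contact_force': array([ 0.65865526,  0.20844563, -0.01370464]), 'wrist_torque': array([-0.0134237 , -0.01418516, -0.00821046]), 'grip_force': 0.0, 'opening': 0.9982674115272826}
```

View pics/scene0.png

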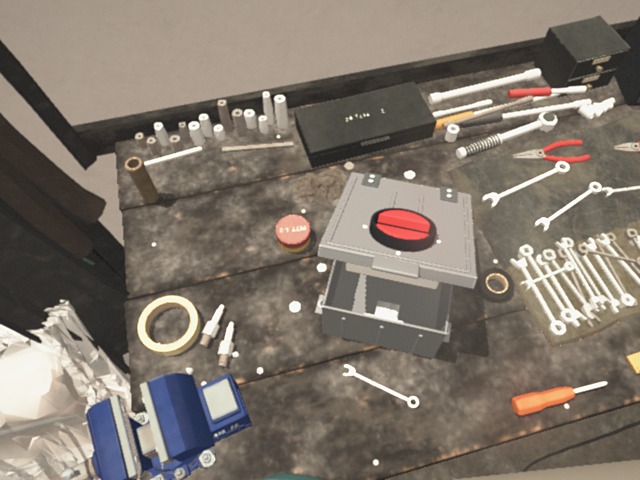

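View pics/top0.png

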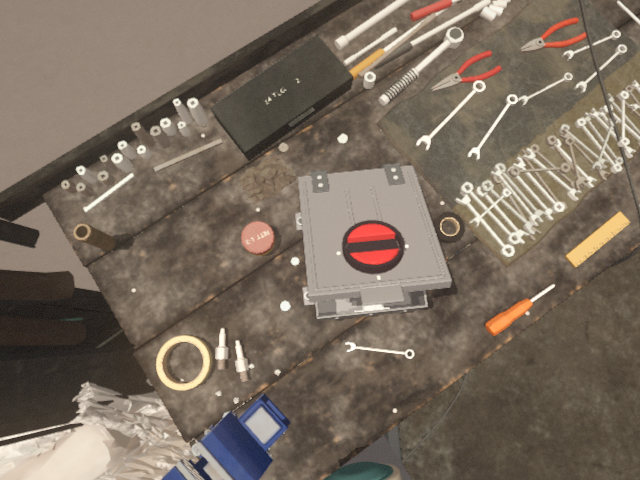

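The scene shows the open cover with dial at about (403,228), tab at (390,268). The top view shows the dial at (373,245), tin (257,238), tape (449,227) and spanner (380,350). I'll enlarge both.

Run:
```python
import cv2
for n,(x,y,w,h) in dict(scene=(312,168,180,190),top=(292,155,165,170)).items():
    s=cv2.imread(f"pics/{n}0.png")[y:y+h,x:x+w]
    s=cv2.resize(s,None,fx=3.15,fy=3.15,interpolation=cv2.INTER_CUBIC)
    for k in range(0,w,20): cv2.line(s,(int(k*3.15),0),(int(k*3.15),6),(0,255,255),1);cv2.putText(s,str(x+k),(int(k*3.15),16),0,.35,(0,255,255),1)
    for k in range(0,h,20): cv2.line(s,(0,int(k*3.15)),(6,int(k*3.15)),(0,255,255),1);cv2.putText(s,str(y+k),(8,int(k*3.15)+4),0,.35,(0,255,255),1)
    cv2.imwrite(f"pics/{n}0c.png",s)
```

```text
(no output)
```

View pics/scene0c.png

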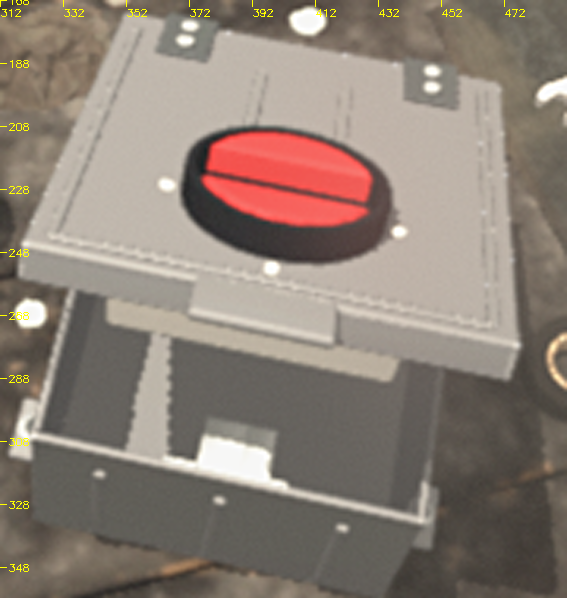

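View pics/top0c.png

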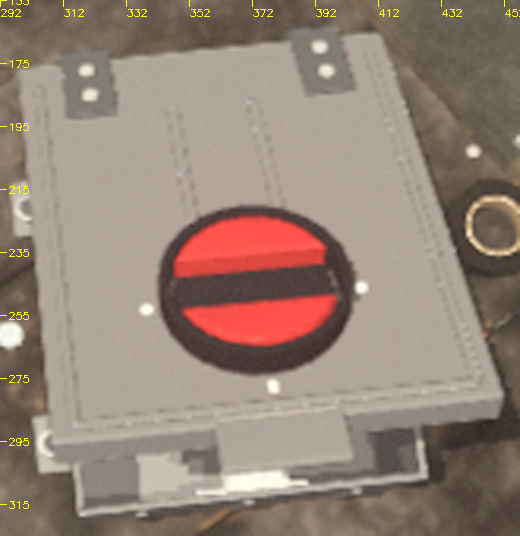

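The crops show the cover's free-edge corners, the red dial face, the front rim corners and the slot nearly parallel to the hinge. Next I fit the box pose and cover angle to these pixels.

```bash
cat > h.py <<'E'
import numpy as np
from scipy.spatial.transform import Rotation as Ro
def world(p,pts,th):   # cover pts: (dist from hinge towards tab, y, height over hinge plane)
    x,y,yaw=p; d,yy,h=np.array(pts,float).T
    b=np.c_[128-d*np.cos(th)+h*np.sin(th),yy,124+d*np.sin(th)+h*np.cos(th)]
    return boxw(p,b)
def boxw(p,b): return np.array(b,float)@Ro.from_euler('z',p[2]).as_matrix().T+[p[0],p[1],0]
def proj(f,X):
    c=X@f["R"].T+f["t"]; u=c@f["K"].T; return u[:,:2]/u[:,2:]
E
python3 - <<'E'
from h import *
from scipy.optimize import least_squares
F={n:np.load(n+"0.npz") for n in("scene","top")}
off=dict(scene=(312,168),top=(292,155))
px=dict(scene=[(25,240),(520,345),(288,178),(125,15),(500,85),(33,437),(425,522)],
        top=[(50,436),(500,390),(256,281),(20,72),(380,33),(82,515),(427,478)])
px={k:np.array(v)/3.15+off[k] for k,v in px.items()}
def pts(q):
    return np.r_[world(q[:3],[(260,103,6),(260,-103,6),(190,0,24),(q[4],103,6),(q[4],-103,6)],q[3]),boxw(q[:3],[(-125,95,118),(-125,-95,118)])]
g=lambda q:np.concatenate([proj(F[n],pts(q))-px[n] for n in F]).ravel()
s=least_squares(g,[480,-60,0,.5,0],x_scale=[10,10,.1,.1,10],loss="soft_l1")
print(s.x.round(3),s.fun.reshape(2,-1,2).round(1).tolist())
q=s.x;np.save("q.npy",q)
print("hinge,slot,tab now",world(q[:3],[(0,0,0),(190,0,10),(270,0,6)],q[3]).round(1).tolist())
print("shut slot,tab",world(q[:3],[(190,0,10),(270,0,6)],0).round(1).tolist())
# slot angle: project dial slot lines at floor
for a in (-.1,0,.1,.2,.3):
    t=a;e=[(190-s_*36*np.sin(t)*1,s_*36*np.cos(t),10) for s_ in(1,-1)]
    print(a,[( (proj(F[n],world(q[:3],e,q[3]))-off[n])*3.15).round(0).tolist() for n in F])
# objects
for nm,z,u in(("tin",36,(257,238)),("tape",19,(450,228)),("wr1",9,(349,348)),("wr2",9,(411,354))):
    f=F["top"];d=f["R"].T@np.linalg.solve(f["K"],[*u,1]);c=-f["R"].T@f["t"];print(nm,(c+d*(z-c[2])/d[2]).round(0))
E
```

```text
[ 6.02949e+02 -1.75380e+01  3.00000e-02  5.04000e-01  1.13100e+01] [[[-0.4, 0.6], [1.0, -0.1], [0.9, -1.4], [-0.1, -0.9], [1.1, -0.6], [-0.4, -0.7], [0.8, -0.0]], [[-0.0, 2.6], [0.9, 1.9], [-1.0, -1.5], [-1.4, 0.0], [0.3, 0.8], [-2.0, 0.3], [-0.2, 0.1]]]
hinge,slot,tab now [[730.9, -13.7, 124.0], [569.4, -18.6, 224.5], [497.4, -20.7, 259.6]]
shut slot,tab [[541.0, -19.4, 134.0], [461.0, -21.8, 130.0]]
-0.1 [[[205.0, 189.0], [366.0, 213.0]], [[179.0, 308.0], [324.0, 282.0]]]
0 [[[205.0, 185.0], [366.0, 217.0]], [[177.0, 303.0], [326.0, 287.0]]]
0.1 [[[207.0, 181.0], [365.0, 221.0]], [[177.0, 297.0], [327.0, 293.0]]]
0.2 [[[209.0, 178.0], [364.0, 225.0]], [[177.0, 291.0], [328.0, 299.0]]]
0.3 [[[212.0, 175.0], [361.0, 228.0]], [[178.0, 285.0], [327.0, 305.0]]]
tin [640. 176.  36.]
tape [ 635. -203.   19.]
wr1 [420.  16.   9.]
wr2 [ 400. -100.    9.]
```

The pose fits to about 2 px: dial near 0, cover at 0.50, tab at (497,-21,260). Moving the shut fingers above the tab; they need tool yaw about 3.17 so the later clockwise turn stays within joint 6's range.

```bash
python3 -m handwheel '[{"slide":[0,0,-0.025],"twist":[0,0,0]},{"slide":[0,0,-0.025],"twist":[0,0,0]},{"slide":[0,0,-0.025],"twist":[0,0,0]},{"slide":[0.024,-0.0215,0],"twist":[0,0,0]},{"slide":[0.024,-0.0215,0],"twist":[0,0,0]},{"slide":[0.024,-0.0215,0],"twist":[0,0,0]},{"slide":[0.024,-0.0215,0],"twist":[0,0,0]},{"slide":[0.024,-0.0215,0],"twist":[0,0,0]},{"slide":[0.024,-0.0215,0],"twist":[0,0,0]},{"slide":[0.024,-0.0215,0],"twist":[0,0,0]},{"slide":[0.024,-0.0215,0],"twist":[0,0,0]},{"slide":[0.024,-0.0215,0],"twist":[0,0,0]}]' 0 20
python3 -m handwheel '[{"slide":[0.024,-0.0215,0],"twist":[0,0,0]},{"slide":[0.024,-0.0215,0],"twist":[0,0,0]},{"slide":[0.024,-0.0215,0],"twist":[0,0,0]},{"slide":[0.024,-0.0215,0],"twist":[0,0,0]},{"slide":[0.024,-0.0215,0],"twist":[0,0,0]},{"slide":[0.024,-0.0215,0],"twist":[0,0,0]},{"slide":[0.024,-0.0215,0],"twist":[0,0,0]},{"slide":[0.024,-0.0215,0],"twist":[0,0,0]},{"slide":[0.024,-0.0215,0],"twist":[0,0,0]},{"slide":[0.024,-0.0215,0],"twist":[0,0,0]},{"slide":[0.024,-0.0215,0],"twist":[0,0,0]},{"slide":[0,0,0],"twist":[0,0,-0.12]}]'
python3 -m handwheel '[{"slide":[0,0,0],"twist":[0,0,-0.12]},{"slide":[0,0,0],"twist":[0,0,-0.12]},{"slide":[0,0,0],"twist":[0,0,-0.12]},{"slide":[0,0,0],"twist":[0,0,-0.12]},{"slide":[0,0,0],"twist":[0,0,-0.12]},{"slide":[0,0,0],"twist":[0,0,-0.12]},{"slide":[0,0,0],"twist":[0,0,-0.12]},{"slide":[0,0,0],"twist":[0,0,-0.12]},{"slide":[0,0,0],"twist":[0,0,-0.12]},{"slide":[0,0,0],"twist":[0,0,-0.12]},{"slide":[0,0,0],"twist":[0,0,-0.12]},{"slide":[0,0,0],"twist":[0,0,-0.12]}]'
python3 -m handwheel '[{"slide":[0,0,0],"twist":[0,0,-0.12]},{"slide":[0,0,0],"twist":[0,0,-0.12]},{"slide":[0,0,0],"twist":[0,0,-0.12]},{"slide":[0,0,0],"twist":[0,0,-0.12]},{"slide":[0,0,0],"twist":[0,0,-0.12]},{"slide":[0,0,0],"twist":[0,0,-0.12]},{"slide":[0,0,0],"twist":[0,0,-0.12]},{"slide":[0,0,0],"twist":[0,0,-0.12]},{"slide":[0,0,0],"twist":[0,0,-0.12]},{"slide":[0,0,0],"twist":[0,0,-0.12]},{"slide":[0,0,0],"twist":[0,0,-0.12]},{"slide":[0,0,0],"twist":[0,0,-0.04]}]'
```

```text
time_s: 1.1
eef_pos: [304.6, -314.0, 306.0]
tcp_rot: [-3.116, -0.394, 0.0]
contact_force: [0.3, 0.1, -0.3]
opening: -0.001
grip_force: 0.0
time_s: 2.1
eef_pos: [503.5, -16.2, 305.5]
tcp_rot: [-3.082, -0.589, -0.003]
contact_force: [-0.5, -0.6, 0.5]
opening: 0.003
grip_force: 0.0
time_s: 3.1
eef_pos: [500.7, -20.8, 305.8]
tcp_rot: [-1.93, -2.477, 0.001]
contact_force: [0.1, 0.3, 0.7]
opening: -0.002
grip_force: 0.0
time_s: 4.1
eef_pos: [500.7, -20.8, 305.8]
tcp_rot: [0.055, -3.14, -0.0]
contact_force: [-0.6, -0.3, 0.4]
opening: 0.002
grip_force: 0.0
```

```bash
python3 -m handwheel '[{"slide":[-0.003,0,0.012],"twist":[0,0,0]},{"slide":[-0.002,0,0.012],"twist":[0,0,0]},{"slide":[0,0,0.012],"twist":[0,0,0]},{"slide":[0,0,0.006],"twist":[0,0,0]},{"slide":[0.002,0,0.004],"twist":[0,0,0]},{"slide":[0.002,0,0.004],"twist":[0,0,0]},{"slide":[0.002,0,0.004],"twist":[0,0,0]},{"slide":[0.002,0,0.004],"twist":[0,0,0]},{"slide":[0.002,0,0.004],"twist":[0,0,0]},{"slide":[0,0,0],"twist":[0,0,0]}]'
python3 - <<'E'
from workcell import r
import cv2
f=r.grab_frame("scene");s=f["pixels"][140:380,280:520,::-1];cv2.imwrite("pics/s1.png",cv2.resize(s,None,fx=2.5,fy=2.5))
E
```

```text
time_s: 4.93
eef_pos: [495.1, -21.0, 243.7]
tcp_rot: [0.047, -3.14, 0.0]
contact_force: [0.3, 0.1, -0.2]
opening: -0.0
grip_force: 0.0
```

View pics/s1.png

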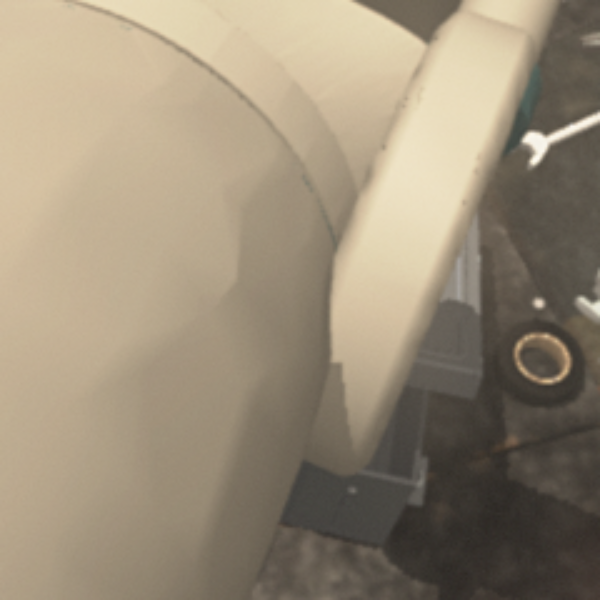

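The arm hides most of the cover, but its visible right corner (now about (472,288), was (477,277)) has moved down. Continuing along the arc.

```bash
python3 -m handwheel '[{"slide":[0.0035,0,0.008],"twist":[0,0,0]},{"slide":[0.0035,0,0.008],"twist":[0,0,0]},{"slide":[0.003,0,0.008],"twist":[0,0,0]},{"slide":[0.003,0,0.008],"twist":[0,0,0]},{"slide":[0.0025,0,0.008],"twist":[0,0,0]},{"slide":[0.002,0,0.008],"twist":[0,0,0]},{"slide":[0.002,0,0.008],"twist":[0,0,0]},{"slide":[0.0015,0,0.008],"twist":[0,0,0]},{"slide":[0.001,0,0.008],"twist":[0,0,0]},{"slide":[0.001,0,0.008],"twist":[0,0,0]},{"slide":[0,0,0.008],"twist":[0,0,0]},{"slide":[0,0,0.004],"twist":[0,0,0]}]'
python3 -m handwheel '[{"slide":[0,0,0.002],"twist":[0,0,0]},{"slide":[0,0,0.002],"twist":[0,0,0]},{"slide":[0,0,0],"twist":[0,0,0]},{"slide":[0,0,0],"twist":[0,0,0]}]'
python3 - <<'E'
from workcell import r
print(r.observe()["q"].round(2),r.observe()["contact_force"])
E
```

```text
time_s: 5.98
eef_pos: [472.5, -21.7, 151.1]
tcp_rot: [0.047, -3.14, -0.0]
contact_force: [-0.9, -0.1, 1.9]
opening: 0.002
grip_force: 0.9
time_s: 6.32
eef_pos: [473.6, -21.7, 148.4]
tcp_rot: [-0.047, 3.14, -0.0]
contact_force: [-0.3, 0.3, 0.1]
opening: -0.002
grip_force: 0.0
[-0.19  0.19  1.84  0.    1.11 -1.79] [-0.26982333  0.26283849  0.14823871]
```

```bash
python3 -m handwheel '[{"slide":[0,0,0.002],"twist":[0,0,0]},{"slide":[0,0,0.002],"twist":[0,0,0]},{"slide":[0,0,0.001],"twist":[0,0,0]},{"slide":[0,0,0],"twist":[0,0,0]}]'
python3 -m handwheel '[{"slide":[0,0,-0.02],"twist":[0,0,0]},{"slide":[0,0,-0.02],"twist":[0,0,0]},{"slide":[0,0,-0.02],"twist":[0,0,0]},{"slide":[0,0,-0.02],"twist":[0,0,0]},{"slide":[0,0,-0.02],"twist":[0,0,0]},{"slide":[0.02,0,-0.02],"twist":[0,0,0]},{"slide":[0.02,0,-0.02],"twist":[0,0,0]},{"slide":[0.02,0,0],"twist":[0,0,0]},{"slide":[0,0,0],"twist":[0,0,0]}]'
python3 - <<'E'
from workcell import r
import cv2,numpy as np
for n in("top","wrist"):
    f=r.grab_frame(n);np.savez(n+"2.npz",**f);cv2.imwrite(f"pics/{n}2.png",f["pixels"][:,:,::-1])
a=cv2.imread("pics/top2.png")[150:330,280:470];a=cv2.resize(a,(507,480),interpolation=cv2.INTER_CUBIC)
b=cv2.resize(cv2.imread("pics/wrist2.png"),(292,219))
c=np.zeros((480,800,3),np.uint8);c[:,:507]=a;c[:219,507:799]=b;cv2.imwrite("pics/c2.png",c)
E
```

```text
time_s: 6.65
eef_pos: [473.5, -21.8, 143.5]
tcp_rot: [-0.047, 3.14, -0.0]
contact_force: [1.2, -0.1, 3.0]
opening: -0.003
grip_force: 1.2
time_s: 7.4
eef_pos: [410.1, -23.3, 284.3]
tcp_rot: [0.047, -3.141, 0.001]
contact_force: [-1.0, 0.5, -0.4]
opening: -0.002
grip_force: 0.0
```

View pics/c2.png

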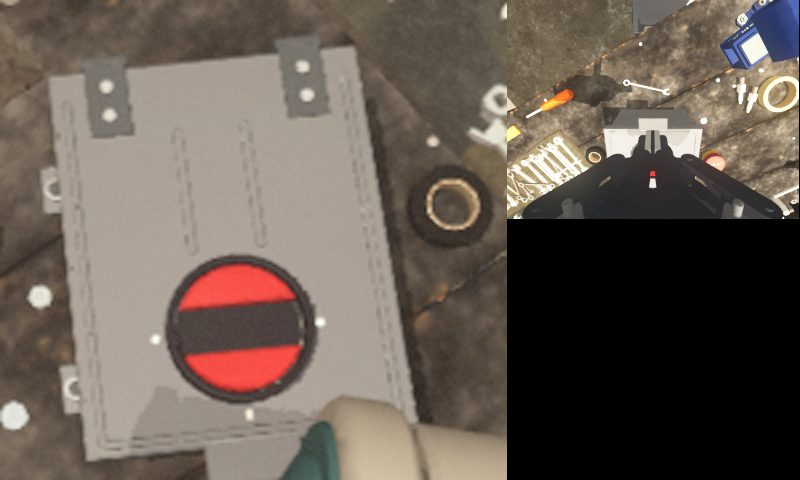

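The cover is down near its pad, with the dial at about (370,273) in the top view and the slot still near parallel to the hinge. I'll locate the dial precisely.

Run:
```python
from h import *
import cv2
f=dict(np.load("top2.npz"));q=np.load("q.npy")
p=f["pixels"].astype(int);m=((p[...,0]>150)&(p[...,1]<100)&(p[...,2]<100)).astype(np.uint8);m[:240]=0;m[310:]=0;m[:,:330]=0;m[:,410:]=0
pt=np.argwhere(m)[:,::-1].astype(np.float32)
h=cv2.convexHull(pt);e=cv2.fitEllipse(h);print(e)
# rays to dial face plane
def ray(u,z):
    d=f["R"].T@np.linalg.solve(f["K"],[*u,1]);c=-f["R"].T@f["t"];return c+d*(z-c[2])/d[2]
for th in(.035,.05,.065): 
    w=world(q[:3],[(190,0,24)],th)[0];print(th,"model",w.round(1),"image",ray(e[0],w[2]).round(1))
# slot direction: edges of the two red parts
n,l,s,c=cv2.connectedComponentsWithStats(m)
ids=np.argsort(-s[1:,4])[:2]+1
mm=[c[i] for i in ids];a,b=[ray(x,157) for x in mm];d=a-b if a[0]>b[0] else b-a
print("normal-to-slot angle",np.arctan2(d[1],d[0]),"box yaw",q[2],"mid",((a+b)/2).round(1))
```

```text
((369.442626953125, 272.4306640625), (46.84081268310547, 47.83506774902344), 129.77760314941406)
0.035 model [541.9 -19.4 154.6] image [542.3 -19.5 154.6]
0.05 model [542.4 -19.4 157.5] image [541.9 -19.2 157.5]
0.065 model [542.9 -19.4 160.3] image [541.6 -18.9 160.3]
normal-to-slot angle 0.018873667076711984 box yaw 0.03025843533803921 mid [542.4 -19.3 157. ]
```

```bash
python3 -m handwheel '[{"slide":[-0.0263,0,0],"twist":[0,0,0]},{"slide":[-0.0263,0,0],"twist":[0,0,0]},{"slide":[-0.0263,0,0],"twist":[0,0,0]},{"slide":[-0.0263,0,0],"twist":[0,0,0]},{"slide":[-0.0263,0,0.01],"twist":[0,0,0]},{"slide":[0,0,0.02],"twist":[0,0,0]},{"slide":[0,0,0.02],"twist":[0,0,0]},{"slide":[0,0,0.02],"twist":[0,0,0]},{"slide":[0,0,0.02],"twist":[0,0,0]},{"slide":[0,0,0.02],"twist":[0,0,0]},{"slide":[0,0,0],"twist":[0,0,0]},{"slide":[0,0,0],"twist":[0,0,0]}]'
```

```text
time_s: 8.5
eef_pos: [544.3, -19.4, 171.5]
tcp_rot: [0.048, -3.138, -0.001]
contact_force: [-0.5, 0.5, 0.0]
opening: 0.001
grip_force: 0.0
```

```bash
python3 -m handwheel '[{"slide":[0.0026,0,0],"twist":[0,0,0]},{"slide":[0,0,0.006],"twist":[0,0,0]},{"slide":[0,0,0.005],"twist":[0,0,0]},{"slide":[0,0,0.004],"twist":[0,0,0]},{"slide":[0,0,0.003],"twist":[0,0,0]},{"slide":[0,0,0.003],"twist":[0,0,0]},{"slide":[0,0,0],"twist":[0,0,0]}]'
python3 - <<'E'
from workcell import r
import cv2,numpy as np
f=r.grab_frame("wrist");cv2.imwrite("pics/w3.png",f["pixels"][:,:,::-1])
E
```

```text
time_s: 9.08
eef_pos: [541.5, -19.6, 151.7]
tcp_rot: [0.047, -3.14, -0.0]
contact_force: [-0.6, -0.8, 0.9]
opening: 0.001
grip_force: 0.0
```

View pics/w3.png

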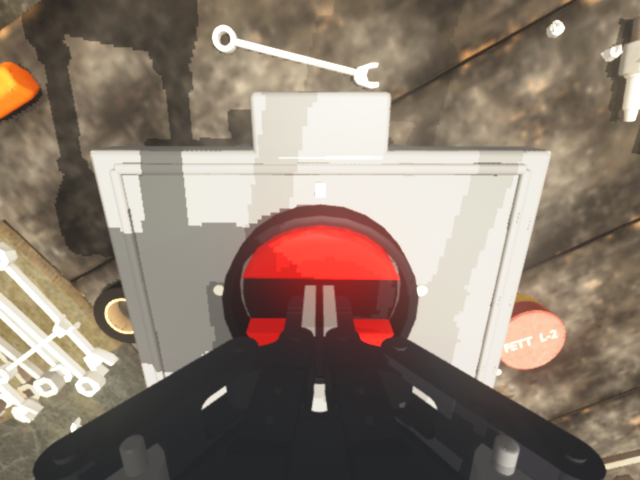

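The fingertips are in the slot, black floor visible at about (320,300), walls clear on both sides. Pressing down now.

```bash
python3 -m handwheel '[{"slide":[0,0,0.003],"twist":[0,0,0]},{"slide":[0,0,0.003],"twist":[0,0,0]},{"slide":[0,0,0.003],"twist":[0,0,0]},{"slide":[0,0,0.002],"twist":[0,0,0]},{"slide":[0,0,0],"twist":[0,0,0]}]'
python3 -m handwheel '[{"slide":[0,0,0.002],"twist":[0,0,0]},{"slide":[0,0,0.002],"twist":[0,0,0]},{"slide":[0,0,0.002],"twist":[0,0,0]},{"slide":[0,0,0],"twist":[0,0,0]},{"slide":[0,0,0],"twist":[0,0,0]}]'
```

```text
time_s: 9.55
eef_pos: [541.8, -19.7, 141.4]
tcp_rot: [0.048, -3.141, 0.0]
contact_force: [-1.5, 1.2, 2.4]
opening: -0.004
grip_force: 1.0
time_s: 9.97
eef_pos: [541.4, -19.7, 135.9]
tcp_rot: [0.048, -3.141, 0.0]
contact_force: [-1.7, -0.8, 6.3]
opening: 0.001
grip_force: 3.1
```

```bash
python3 -m handwheel '[{"slide":[0,0,0.002],"twist":[0,0,0]},{"slide":[0,0,0.0015],"twist":[0,0,0]},{"slide":[0,0,0],"twist":[0,0,0]},{"slide":[0,0,0],"twist":[0,0,0]}]'
python3 -m handwheel '[{"slide":[0,0,0.001],"twist":[0,0,0]},{"slide":[0,0,0],"twist":[0,0,0]},{"slide":[0,0,0],"twist":[0,0,0]}]'
```

```text
time_s: 10.3
eef_pos: [541.2, -19.7, 132.8]
tcp_rot: [0.048, -3.141, 0.001]
contact_force: [-4.1, 0.2, 9.1]
opening: 0.0
grip_force: 4.5
time_s: 10.55
eef_pos: [541.2, -19.7, 132.2]
tcp_rot: [0.048, -3.141, 0.001]
contact_force: [-3.7, -0.4, 11.0]
opening: 0.004
grip_force: 5.6
```

```bash
python3 -m handwheel '[{"slide":[0,0,0.0008],"twist":[0,0,0]},{"slide":[0,0,0],"twist":[0,0,0.06]},{"slide":[0,0,0],"twist":[0,0,0.06]},{"slide":[0,0,0],"twist":[0,0,0.06]},{"slide":[0,0,0],"twist":[0,0,0.06]},{"slide":[0,0,0],"twist":[0,0,0.06]},{"slide":[0,0,0],"twist":[0,0,0.06]},{"slide":[0,0,0],"twist":[0,0,0.06]},{"slide":[0,0,0],"twist":[0,0,0.06]},{"slide":[0,0,0],"twist":[0,0,0]}]'
python3 -c "
from workcell import r
print(r.observe()['wrist_torque'].round(2))"
```

```text
time_s: 11.38
eef_pos: [542.7, -19.6, 131.7]
tcp_rot: [0.703, 3.059, 0.0]
contact_force: [-2.1, 0.9, 9.7]
opening: 0.002
grip_force: 6.2
[0.12 0.27 0.05]
```

```bash
python3 -m handwheel '[{"slide":[0,0,0.0003],"twist":[0,0,0.06]},{"slide":[0,0,0],"twist":[0,0,0.06]},{"slide":[0,0,0],"twist":[0,0,0.06]},{"slide":[0,0,0],"twist":[0,0,0.06]},{"slide":[0,0,0],"twist":[0,0,0.06]},{"slide":[0,0,0],"twist":[0,0,0.06]},{"slide":[0,0,0],"twist":[0,0,0.06]},{"slide":[0,0,0],"twist":[0,0,0.06]},{"slide":[0,0,0],"twist":[0,0,0.06]},{"slide":[0,0,0],"twist":[0,0,0]}]'
python3 -m handwheel '[{"slide":[0,0,0],"twist":[0,0,0.06]},{"slide":[0,0,0],"twist":[0,0,0.06]},{"slide":[0,0,0],"twist":[0,0,0.06]},{"slide":[0,0,0],"twist":[0,0,0.06]},{"slide":[0,0,0],"twist":[0,0,0]}]'
python3 -c "
from workcell import r
print(r.observe()['wrist_torque'].round(2))"
```

```text
time_s: 12.22
eef_pos: [542.7, -19.8, 131.7]
tcp_rot: [1.493, 2.761, 0.001]
contact_force: [-2.8, 0.1, 11.6]
opening: 0.001
grip_force: 7.0
time_s: 12.63
eef_pos: [542.7, -19.9, 131.7]
tcp_rot: [1.813, 2.562, 0.001]
contact_force: [-1.6, -0.7, 11.2]
opening: 0.001
grip_force: 6.8
[-0.02  0.35  0.  ]
```

```bash
python3 -m handwheel '[{"slide":[0,0,0],"twist":[0,0,0.05]},{"slide":[0,0,0],"twist":[0,0,0.05]},{"slide":[0,0,0],"twist":[0,0,0.05]},{"slide":[0,0,0],"twist":[0,0,0.05]},{"slide":[0,0,0],"twist":[0,0,0.05]},{"slide":[0,0,0],"twist":[0,0,0.05]},{"slide":[0,0,0],"twist":[0,0,0]}]'
python3 -c "
from workcell import r
print(r.observe()['wrist_torque'].round(2))"
python3 -m handwheel '[{"slide":[0,0,0],"twist":[0,0,0.05]},{"slide":[0,0,0],"twist":[0,0,0.05]},{"slide":[0,0,0],"twist":[0,0,0]},{"slide":[0,0,0],"twist":[0,0,0]}]'
python3 - <<'E'
from workcell import r
print(r.observe()['wrist_torque'].round(2))
import cv2
f=r.grab_frame("wrist");cv2.imwrite("pics/w4.png",f["pixels"][:,:,::-1])
E
```

```text
time_s: 13.22
eef_pos: [542.7, -20.2, 131.7]
tcp_rot: [2.175, 2.263, 0.001]
contact_force: [-2.3, -0.1, 11.5]
opening: 0.006
grip_force: 6.6
[-0.14  0.43  0.02]
time_s: 13.55
eef_pos: [542.7, -20.4, 131.7]
tcp_rot: [2.283, 2.153, 0.001]
contact_force: [-3.3, -1.6, 12.3]
opening: -0.001
grip_force: 6.6
[-0.22  0.45  0.01]
```

View pics/w4.png

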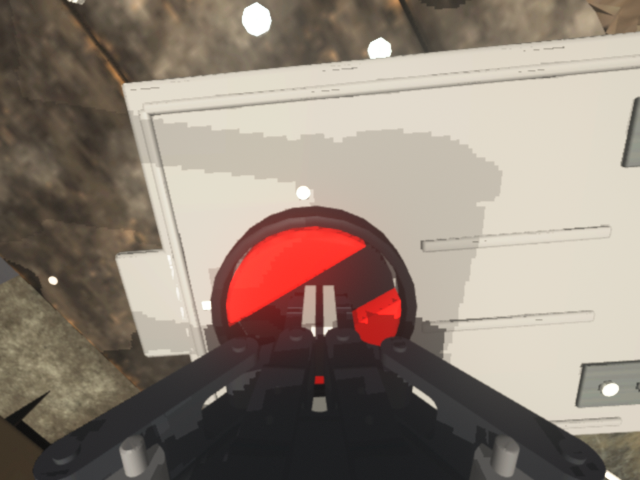

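The slot trails the tool by about 0.5 rad (its edge runs at about 30° in the picture while the cover ribs run at about -4°), so the dial is near 1.1. Turning further, still pressing.

```bash
python3 -m handwheel '[{"slide":[0,0,0],"twist":[0,0,0.05]},{"slide":[0,0,0],"twist":[0,0,0.05]},{"slide":[0,0,0],"twist":[0,0,0.05]},{"slide":[0,0,0],"twist":[0,0,0.05]},{"slide":[0,0,0],"twist":[0,0,0.05]},{"slide":[0,0,0],"twist":[0,0,0.05]},{"slide":[0,0,0],"twist":[0,0,0]}]'
python3 -c "
from workcell import r
print(r.observe()['wrist_torque'].round(2))"
python3 -m handwheel '[{"slide":[0,0,0],"twist":[0,0,0.05]},{"slide":[0,0,0],"twist":[0,0,0.05]},{"slide":[0,0,0],"twist":[0,0,0.03]},{"slide":[0,0,0],"twist":[0,0,0]},{"slide":[0,0,0],"twist":[0,0,0]}]'
python3 - <<'E'
from workcell import r
print(r.observe()['wrist_torque'].round(2))
import cv2
f=r.grab_frame("wrist");cv2.imwrite("pics/w5.png",f["pixels"][:,:,::-1])
E
```

```text
time_s: 14.18
eef_pos: [542.9, -20.3, 131.7]
tcp_rot: [2.581, 1.786, 0.003]
contact_force: [-1.8, -0.4, 10.6]
opening: 0.004
grip_force: 6.5
[-0.15  0.34 -0.02]
time_s: 14.6
eef_pos: [543.0, -20.2, 131.7]
tcp_rot: [2.69, 1.616, 0.004]
contact_force: [-1.5, -1.4, 11.0]
opening: 0.002
grip_force: 6.4
[-0.09  0.28  0.07]
```

View pics/w5.png

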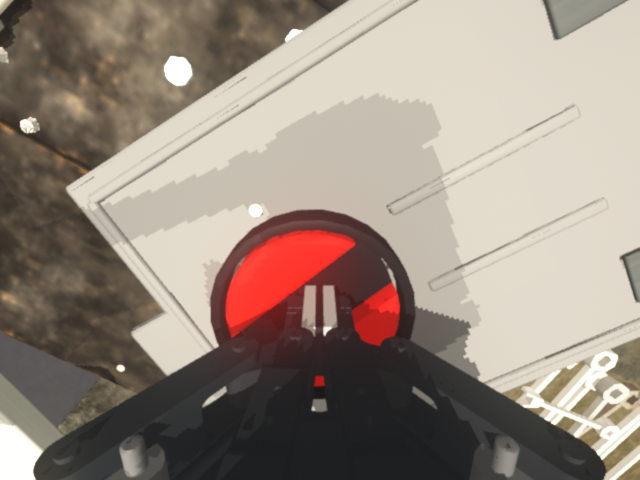

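The slot edge is now at about 35° against ribs and cover edge at about 30°, nearly aligned. A little more, towards the stop.

```bash
python3 -m handwheel '[{"slide":[0,0,0],"twist":[0,0,0.04]},{"slide":[0,0,0],"twist":[0,0,0.04]},{"slide":[0,0,0],"twist":[0,0,0]},{"slide":[0,0,0],"twist":[0,0,0]}]'
python3 -c "
from workcell import r
o=r.observe();print(o['wrist_torque'].round(2),o['q'].round(2))"
python3 -m handwheel '[{"slide":[0,0,0],"twist":[0,0,0.04]},{"slide":[0,0,0],"twist":[0,0,0.03]},{"slide":[0,0,0],"twist":[0,0,0]},{"slide":[0,0,0],"twist":[0,0,0]},{"slide":[0,0,0],"twist":[0,0,0]}]'
python3 -c "
from workcell import r
o=r.observe();print(o['wrist_torque'].round(2),o['q'].round(2))"
```

```text
time_s: 14.98
eef_pos: [543.2, -20.1, 131.8]
tcp_rot: [2.753, 1.507, 0.005]
contact_force: [-1.0, -0.5, 10.8]
opening: 0.001
grip_force: 6.2
[-0.1   0.25  0.01] [-0.16  0.3   1.73 -0.    1.1   0.4 ]
time_s: 15.4
eef_pos: [543.3, -20.1, 131.7]
tcp_rot: [2.804, 1.41, 0.005]
contact_force: [-1.0, 0.3, 11.3]
opening: 0.001
grip_force: 6.1
[-0.09  0.24  0.  ] [-0.16  0.3   1.73 -0.    1.1   0.47]
```

```bash
cat > slot.py <<'E'
from workcell import r
import cv2,numpy as np,sys
n=sys.argv[1]; f=r.grab_frame(n);cv2.imwrite(f"pics/{sys.argv[2]}.png",f["pixels"][:,:,::-1])
p=f["pixels"].astype(int);m=((p[...,0]>170)&(p[...,1]<90)&(p[...,2]<90)).astype(np.uint8)
c=-f["R"].T@f["t"]
yy,xx=np.nonzero(m);d=np.c_[xx,yy,np.ones(len(xx))]@np.linalg.inv(f["K"]).T@f["R"];X=c+d*((148-c[2])/d[:,2:])
ok=np.hypot(X[:,0]-542,X[:,1]+19.5)<45;m2=np.zeros_like(m);m2[yy[ok],xx[ok]]=1
k,l,s,_=cv2.connectedComponentsWithStats(m2)
for i in np.argsort(-s[1:,4])[:2]+1:
    sel=l[yy,xx]==i;h=cv2.convexHull(X[sel][:,:2].astype(np.float32));h=cv2.approxPolyDP(h,2.5,True)[:,0]
    e=np.roll(h,-1,0)-h;j=np.hypot(*e.T).argmax();a=np.arctan2(e[j][1],e[j][0])
    yaw=.03; t=(np.pi/2+yaw-a)%np.pi
    print(s[i,4],"edge len",np.hypot(*e[j]).round(1),"dial",round(t,3),"centroid",X[sel].mean(0).round(1))
E
python3 slot.py wrist w6
```

```text
6472 edge len 67.9 dial 1.5 centroid [541.6   9.3 148. ]
1668 edge len 24.9 dial 1.262 centroid [565.8 -32.6 148. ]
```

```bash
python3 -m handwheel '[{"slide":[0,0,0],"twist":[0,0,0.04]},{"slide":[0,0,0],"twist":[0,0,0.04]},{"slide":[0,0,0],"twist":[0,0,0.04]},{"slide":[0,0,0],"twist":[0,0,0]},{"slide":[0,0,0],"twist":[0,0,0]}]'
python3 -c "
from workcell import r
o=r.observe();print(o['wrist_torque'].round(2),o['q'].round(2))"
python3 slot.py wrist w7
```

```text
time_s: 15.87
eef_pos: [543.6, -19.9, 131.7]
tcp_rot: [2.884, 1.239, 0.006]
contact_force: [-0.3, 0.9, 10.9]
opening: 0.0
grip_force: 5.9
[-0.    0.11  0.04] [-0.16  0.3   1.73 -0.    1.1   0.59]
6287 edge len 60.8 dial 1.511 centroid [543.6   9.1 148. ]
1748 edge len 25.5 dial 1.323 centroid [564.4 -34.7 148. ]
```

View pics/w7.png

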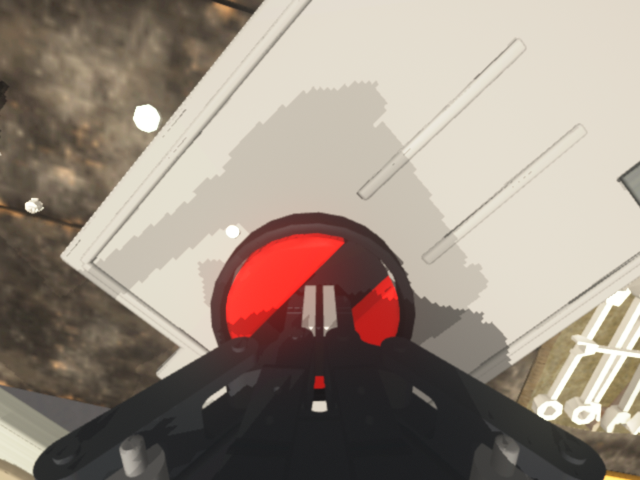

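```bash
python3 -m handwheel '[{"slide":[0,0,0],"twist":[0,0,0.04]},{"slide":[0,0,0],"twist":[0,0,0.04]},{"slide":[0,0,0],"twist":[0,0,0.04]},{"slide":[0,0,0],"twist":[0,0,0]},{"slide":[0,0,0],"twist":[0,0,0]}]'
python3 -c "
from workcell import r
o=r.observe();print(o['wrist_torque'].round(2))"
python3 slot.py wrist w8
```

```text
time_s: 16.33
eef_pos: [543.8, -19.8, 131.7]
tcp_rot: [2.953, 1.064, 0.007]
contact_force: [-0.9, 1.4, 9.5]
opening: -0.004
grip_force: 5.7
[ 0.11 -0.01  0.04]
6054 edge len 58.2 dial 1.549 centroid [545.6   8.9 148. ]
1834 edge len 25.8 dial 1.397 centroid [562.8 -36.5 148. ]
```

```bash
python3 -m handwheel '[{"slide":[0,0,0],"twist":[0,0,0.04]},{"slide":[0,0,0],"twist":[0,0,0.04]},{"slide":[0,0,0],"twist":[0,0,0.04]},{"slide":[0,0,0],"twist":[0,0,0]},{"slide":[0,0,0],"twist":[0,0,0]}]'
python3 -c "
from workcell import r
o=r.observe();print(o['wrist_torque'].round(2))"
python3 slot.py wrist w9
python3 -m handwheel '[{"slide":[0,0,-0.003],"twist":[0,0,0]},{"slide":[0,0,-0.003],"twist":[0,0,0]},{"slide":[0,0,-0.005],"twist":[0,0,0]},{"slide":[0,0,-0.01],"twist":[0,0,0]},{"slide":[0,0,-0.02],"twist":[0,0,0]},{"slide":[0,0,-0.025],"twist":[0,0,0]},{"slide":[0,0,-0.025],"twist":[0,0,0]},{"slide":[0,0,-0.025],"twist":[0,0,0]},{"slide":[0,0,-0.025],"twist":[0,0,0]},{"slide":[0,0,0],"twist":[0,0,0]}]'
python3 slot.py wrist w10
```

```text
time_s: 16.8
eef_pos: [544.1, -19.6, 131.8]
tcp_rot: [3.012, 0.885, 0.009]
contact_force: [0.3, -0.1, 9.7]
opening: 0.001
grip_force: 5.6
[ 0.13 -0.1  -0.04]
5703 edge len 56.6 dial 1.56 centroid [546.9   8.7 148. ]
2064 edge len 27.5 dial 1.414 centroid [561.4 -37.7 148. ]
time_s: 17.68
eef_pos: [544.4, -20.1, 276.4]
tcp_rot: [3.01, 0.885, 0.014]
contact_force: [1.0, -0.8, 0.6]
opening: -0.002
grip_force: 0.0
1832 edge len 71.8 dial 1.563 centroid [541.4   7.3 148. ]
1730 edge len 59.9 dial 1.589 centroid [542.8 -40.6 148. ]
```

Lifted clear, and the slot edges now read 1.56–1.59 rad. Moving aside to check with the top camera.

```bash
python3 -m handwheel '[{"slide":[-0.021,-0.0135,0],"twist":[0,0,0]},{"slide":[-0.021,-0.0135,0],"twist":[0,0,0]},{"slide":[-0.021,-0.0135,0],"twist":[0,0,0]},{"slide":[-0.021,-0.0135,0],"twist":[0,0,0]},{"slide":[-0.021,-0.0135,0],"twist":[0,0,0]},{"slide":[-0.021,-0.0135,0],"twist":[0,0,0]},{"slide":[-0.021,-0.0135,0],"twist":[0,0,0]},{"slide":[0,0,0],"twist":[0,0,0]},{"slide":[0,0,0],"twist":[0,0,0]}]'
python3 slot.py top t11
python3 - <<'E'
import cv2
cv2.imwrite("pics/t11c.png",cv2.resize(cv2.imread("pics/t11.png")[150:370,230:480],None,fx=2.6,fy=2.6,interpolation=2))
from h import *
f=np.load("top2.npz");q=np.load("q.npy")
for t in (0,.035,.05): print(t,((proj(f,world(q[:3],[(260,103,6),(190,0,24)],t))-[230,150])*2.6).round(1).tolist())
E
```

```text
time_s: 18.48
eef_pos: [365.6, -19.5, 270.2]
tcp_rot: [-3.014, -0.885, 0.001]
contact_force: [1.1, 0.1, 0.7]
opening: 0.001
grip_force: 0.0
326 edge len 65.3 dial 1.599 centroid [538.7 -44.6 148. ]
293 edge len 70.3 dial 1.575 centroid [544.3   3.8 148. ]
0 [[212.4, 450.6], [361.5, 321.7]]
0.035 [[212.1, 449.7], [362.4, 318.9]]
0.05 [[211.9, 449.1], [362.7, 317.6]]
```

View pics/t11c.png

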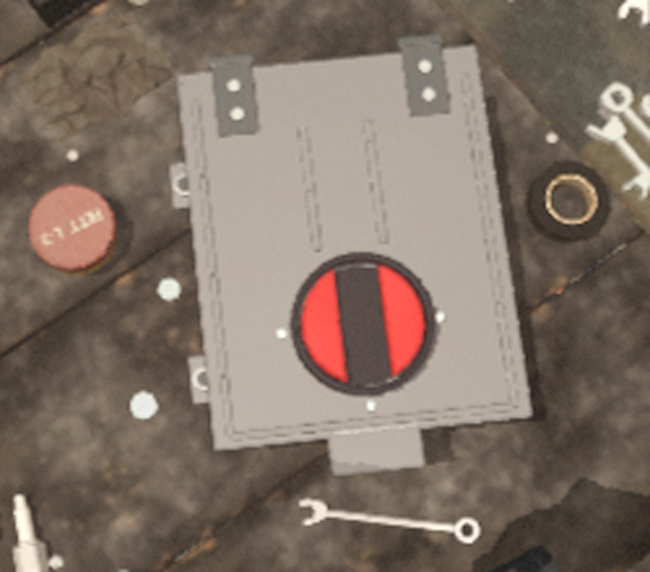

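The slot points at the white bar at (371,405) in the crop, and the dial centre at about (363,323) matches the shut cover. Tin, tape and spanner have not moved and the hand is clear.

```bash
python3 -c "
from workcell import r
print(r.sign_off())"
```

```text
the job is handed in; nothing more can be done
None
```

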